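# Emboss a cork coaster on the sprung press plate

### The arm

A 6-joint arm with a two-finger parallel gripper is mounted at the origin on the work surface. World frame = base frame: x ahead of the robot, y to its left, z up, the work surface at z = 0. Lengths are in m, angles in rad, forces in N, time in s.
With the tool pointing down it reaches from about 0.35 to 0.875 m from the base axis. Payload 4.2 kg.
Tool frame: the origin (TCP) lies where the fingers leave the gripper's body, on its centre line; the fingertips stand 70 mm ahead of it and the grasp point (between the pads) lies robot.grasp_offset ahead of it (robot.grasp_offset is the distance from the TCP to the grasp point, in m); z points along the fingers, y is the line along which they close (so a half turn about z gives the same grasp; the last joint's range is limited). The gripper opens to 87 mm and grips with 3 to 60 N. Pads are 19 mm wide; open, the fingers measure 117 mm over their backs; the gripper's body (75 mm by 190 mm) begins 51 mm behind the grasp point.
Start: joints at [-1.086, 0.385, 0.008, 0, -1.194, -0.259], TCP at [0.14, -0.609, 0.292] pointing down, gripper open.
Joint ranges: [-3.14, 3.14], [-1.21, 2.06], [-1.07, 1.41], [-3.16, 2.05], [-2.99, -0.16], [-3.1, 3.1]. Speed limits (rad/s): [2.79, 2.79, 3.14, 3.14, 3.14, 3.14].

### API

Orientations are given as a rotation vector (axis times angle).
In Python, from bench import sensors, eyes, close_job, robot gives the robot as it stands. The module is installed in compiled form; this text tells all that it offers.
- The arm moves only by the shell command python3 -m jog 'ROWS' [FORCE]. ROWS is text: rows parted by semicolons, each of 7 numbers parted by spaces: the shift along the tool's x, y, z in mm, then the turn, a rotation vector about the tool's x, y, z in rad, then the opening, from 0 (shut) to 1 (fully open). A call has 1 to 12 rows; each row shifts and turns the commanded pose from where the row before left it, along the tool's axes as they then stand; what a row does not reach is not made up. A row lasts 1/12 s, in which the tool goes at most 41.7 mm and 7.16 degrees, less where a joint would pass 70% of its speed; a pose out of reach is approached as far as the arm can. A call with a gripper value outside its range is refused whole. The fingers move at their own pace and stop on an object; FORCE is the grip in N (left out, the last holds). Time passes only in rows, so rows that do not move let the fingers close. It gives the time, the measured TCP pose, the force, the opening and the grip force at its end, in the units of the state.
- sensors.observe(): the state, without advancing time (a new reading comes with each control period).
- eyes.get_image(name): name is "scene" or "top" or "wrist"; returns a dict with "img" (480x640x3 uint8, red, green, blue), "fx", "fy", "cx", "cy" (pixels), "extrinsics" (4x4, takes a point from camera to world coordinates). Camera axes: x right, y down, z forward; pixel columns grow to the right and rows downward; lengths in m; the calibration is good to about 2 mm. A picture is of the moment at which its call begins. There is no depth.
- close_job(): hands the job in; it is judged then, once.
The state is a dict: "clock": time; "joint_positions": joint angles; "qd": joint speeds; "effort": joint torques, N m; "tcp_pos": TCP position; "orientation": TCP orientation; "ft_force": force on the tool from outside, world axes, zero at the start; "ft_torque": the same for the moment, N m; "gripper_width": opening from 0.0 (shut) to 1.0 (fully open); "gripper_force": force on a finger pad.
Only numpy, scipy, OpenCV 4.12 (cv2) and the standard library are available. Lean on these libraries where they do the work, as an engineer would, in place of code of your own. Each camera call takes 0.05 s, during which the arm holds its last target. There are 200 camera calls.

### The job

Take the red-handled stamp from its wooden stand and press its flat steel face squarely down on the cork coaster in the grey press until the sprung plate under it bottoms out level; hold it there with about 18 N for a good second (never more than 24 N, or the cork is spoiled). Then lift off, let the plate spring back up, set the stamp gently back upright in its stand and let go, leaving the other things on the table alone.

Things in the scene. Friction and masses are not known exactly. Their poses are not given: they have to be found in the camera images.
- stamp_mid (a point): The stamp (190 to 310 g): steel disc 60 mm across, 14 mm thick, flat below; neck 22 mm across; upright red square handle 26 x 26 mm, from 24 to 84 mm above the face. This point is half-way up its axis, 42 mm above the face and below the top. z points up; x and y are square to the handle's flats. Starts upright in the stand. Grip across two flats about 62 mm above the face with 40 N or more
- stamp_face (a point): Centre of the stamp's flat lower face, z up along the handle: this face goes flat on the cork when pressing and on the stand's seat when put away
- stand_seat (a point): Fixed wooden stand, 100 x 100 mm, 10 mm high, with a raised ring (inner diameter 70 mm, 8 mm high) round the seat. This point is the centre of the seat's floor, on which the stamp's lower face rests, 10 mm above the table, z up
- press_rim (a point): Fixed grey press: base 150 x 150 x 18 mm, round guide wall of inner diameter 97 mm, outer 109 mm, its rim 46 mm above the table. This point is the centre of the wall's mouth at rim height, z up. Under the plate lie six rubber stops, 5 to 15 mm below the plate's rest height: set differently each time, hidden and not measured, they must be felt
- plate_top (a point): Centre of the cork's upper face, z up: cork coaster 80 mm across, 4 mm thick, fastened on a loose aluminium disc 92 mm across, 6 mm thick, on three sprung pins; at rest flush with the rim. It needs 1 N to start and 0.45 N more per mm, rocks if pressed off-centre, meets the stops at 3 to 8 N, then takes about 10 N per mm. A good imprint takes 14 to 24 N, level, for 1 s
- glue: Bystander, loose: white glue bottle with orange cap, 52 mm across, 130 mm high; origin at the centre of its underside
- paint_jar: Bystander, loose: glass jar with blue cap, 60 mm across, 70 mm high; origin at the centre of its underside
- marker: Bystander, loose: marker pen with black cap lying on the table, 130 mm long, 14 mm thick; origin under its middle, x along the pen
Things that resemble listed ones, but are neither listed nor needed, are in the scene too. Of the things shaped like the part that bears stamp_mid, the bare steel one is meant.

How it is judged:
On the way, in this order (a step that is already met when the one before it is completed fails the run):
1. the stamp is lifted clear of its stand (z of stamp_mid in the frame of stand_seat above 0.065 m and contact force between stamp and stand below 0.1 N), for 0.2 s.
2. the stamp, upright and within 15 mm of the plate's centre, presses the plate with more than 13 N, at least 4 mm down and level within 2.3 degrees, for 1 s (contact force between stamp and plate above 13 N and z of plate_top in the frame of press_rim below -0.004 m and angle between plate_top's own z axis and vertical below 0.04 rad and angle between stamp_mid's own z axis and vertical below 0.07 rad and horizontal distance between stamp_mid and plate_top below 0.015 m), for 1 s.
At the end, for the whole second after the job is handed in: The stamp stands upright (within 3 degrees) and still on the seat of its stand, within 10 mm of the seat's centre, and the plate with its coaster is back up level with the rim (within 2 mm) in the press (horizontal distance between stamp_mid and stand_seat below 0.01 m and z of stamp_mid in the frame of stand_seat between 0.039 and 0.045 m and angle between each of stamp_mid, plate_top's own z axis and vertical below 0.05 rad and linear speed of stamp below 0.02 m/s and z of plate_top in the frame of press_rim above -0.002 m and horizontal distance between plate_top and press_rim below 0.006 m); the robot touches nothing.
It fails at once if the stamp presses the plate with more than 25 N (contact force between stamp and plate above 25 N).
It fails at once if the fingers press on the plate (contact force between the fingers and plate above 2 N).
It fails at once if the stamp is slammed or dropped into its stand (over 45 N) (contact force between stamp and stand above 45 N).
It fails at once if a bystander is moved by more than 20 mm (distance of any of glue, paint_jar, marker from where it was at the start of the episode above 0.02 m).
It also fails if it takes over 67 s, if anything falls off the work surface, if the arm or the gripper's body presses on something with over 40 N, if the wrist force passes 120 N, or if a joint passes its speed limit or range.

## Working session

There is one attempt and no reset: what is moved stays moved. The work goes in short steps, Python scripts to look and compute and a shell command to move; the robot and the scene stay as the last step left them, time stands still between calls to the robot, and variables do not carry over. Pictures are saved under pics/ and viewed, at most 12 in all, crops included, and the job is handed in when it is done.

```bash
mkdir -p pics
python3 - <<'E'
from bench import sensors, eyes, robot
import cv2,numpy as np
for n in ("scene","top"):
    d=eyes.get_image(n); cv2.imwrite(f"pics/{n}0.png",d["img"][:,:,::-1]); print(n,d["fx"],d["fy"],d["cx"],d["cy"],np.round(d["extrinsics"],4).tolist())
print(robot.grasp_offset, sensors.observe())
E
```

```text
scene 444.3643529826881 444.3643529826881 315.6724459795332 234.9518412768981 [[-0.6668, 0.4999, -0.5526, 1.0893], [0.7451, 0.4328, -0.5074, 0.5646], [-0.0145, -0.7501, -0.6611, 0.6779], [0.0, 0.0, 0.0, 1.0]]
top 606.5084324142524 606.5084324142524 327.51137561234395 241.5309299913077 [[-0.0248, -0.999, 0.0385, 0.5118], [-0.9997, 0.025, 0.0033, 0.0888], [-0.0043, -0.0384, -0.9993, 1.1869], [0.0, 0.0, 0.0, 1.0]]
0.051 {'clock': 0.1, 'joint_positions': array([-1.08640884e+00,  3.85494135e-01,  6.75571822e-03, -4.45380149e-04,
       -1.19402932e+00, -2.58606406e-01]), 'qd': array([ 0.00118423, -0.0042096 ,  0.00538384,  0.00224709,  0.00093518,
       -0.00151669]), 'effort': array([-2.08353499e-04, -3.91689384e+01,  1.87935001e+01,  4.23190758e+00,
        1.34701314e-02, -7.57362727e-05]), 'tcp_pos': array([ 0.13985197, -0.60873058,  0.29125594]), 'orientation': array([ 3.53609563e-01, -3.12129495e+00, -3.12117594e-03]), 'ft_force': array([-0.45056502, -0.21131008,  0.47911441]), 'ft_torque': array([ 0.02290335, -0.02892652, -0.04322339]), 'gripper_force': 0.0, 'gripper_width': 0.9978794838358248}
```

View pics/scene0.png

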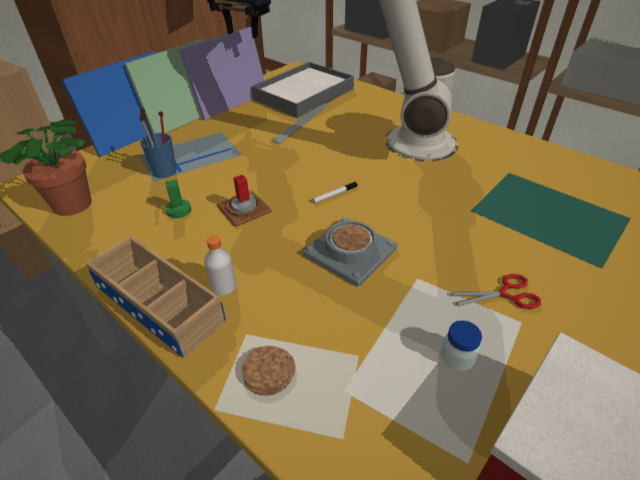

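View pics/top0.png

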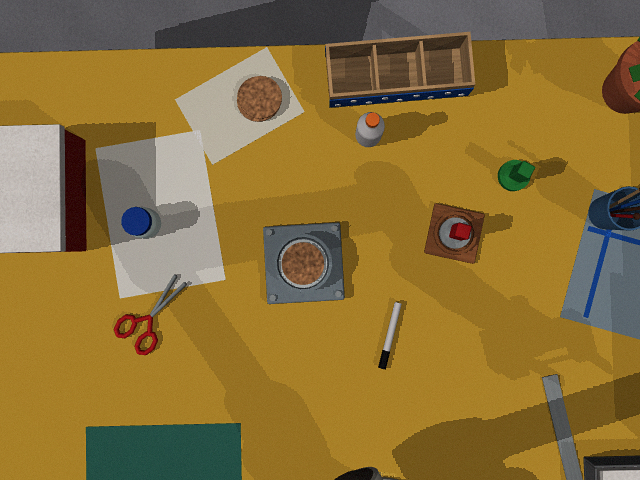

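Two things are stamp-shaped: the red-handled one with a bare steel disc in the wooden stand (scene 242,195; top 457,233), and an all-green one loose on the table (scene 176,200; top 516,175). The red/steel one in the stand fits the description. The glue is at top (371,127), the jar at (137,222) and the marker at (391,335). The press is at top (303,263), and a loose cork lies at (260,98). Next is an enlarged crop to confirm.

Run:
```python
import cv2,numpy as np
a=cv2.imread("pics/top0.png")
f=lambda x,y,w:cv2.resize(a[y:y+w,x:x+w],(400,400),interpolation=cv2.INTER_CUBIC)
cv2.imwrite("pics/crop.png",np.hstack([f(415,190,80),f(253,213,100)]))
```

```text
(no output)
```

View pics/crop.png

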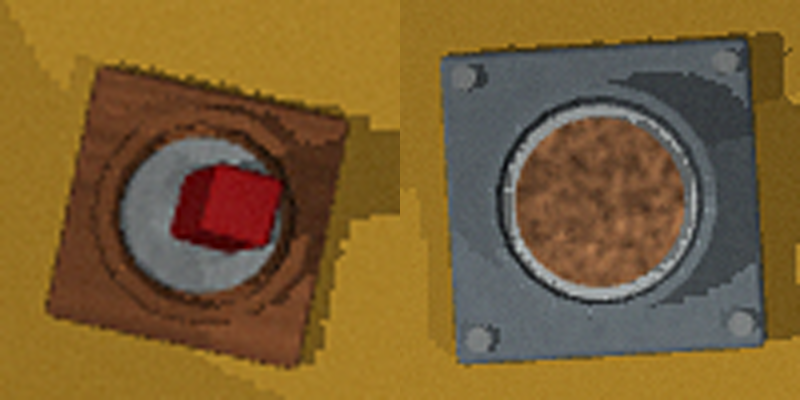

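The crop confirms it: a red square handle on a bare steel disc in the wooden stand. In crop pixels, the handle-top corners are (217,165), (283,180), (265,250) and (200,237), the stand corners are (100,67), (347,117), (298,366) and (47,314), and the cork centre is about (601,200).

```bash
cat > h.py <<'E'
import numpy as np
from bench import sensors,eyes,robot
from scipy.spatial.transform import Rotation as R
def ray(d,u,v,z):
    T=np.array(d["extrinsics"]); r=T[:3,:3]@[(u-d["cx"])/d["fx"],(v-d["cy"])/d["fy"],1]
    return T[:3,3]+r*(z-T[2,3])/r[2]
def delta(x,y,z,yaw):
    """tool-frame shift (mm) to TCP x,y,z, then turn (rotvec, tool axes) to point down with tool y at yaw (mod pi)."""
    s=sensors.observe(); A=R.from_rotvec(s["orientation"]); p=A.inv().apply(np.array([x,y,z])-s["tcp_pos"])*1000
    best=min((( A.inv()*R.from_matrix(np.array([[np.sin(w),np.cos(w),0],[-np.cos(w),np.sin(w),0],[0,0,-1.]]))).as_rotvec() for w in (yaw,yaw+np.pi/2,yaw-np.pi/2,yaw+np.pi)),key=np.linalg.norm)
    print("t",round(s["clock"],2),"shift",p.round(1),"turn",best.round(4),"tcp",s["tcp_pos"].round(4),"F",s["ft_force"].round(2),"M",s["ft_torque"].round(3),"q6",s["joint_positions"][5].round(3))
E
python3 - <<'E'
from h import *
d=eyes.get_image("top")
L=lambda p,z:np.array([ray(d,415+a/5,190+b/5,z) for a,b in p])
H=L([(217,165),(283,180),(265,250),(200,237)],.094); S=L([(100,67),(347,117),(298,366),(47,314)],.010)
D=L([(202,216)],.024)
for n,P in(("handle",H),("stand",S)):
    e=np.diff(np.vstack([P,P[:1]]),axis=0); print(n,P.mean(0).round(4),"sides",np.linalg.norm(e,axis=1).round(4),"yaw mod90",(np.degrees(np.arctan2(e[:,1],e[:,0]))%90).round(1))
print("disc",D.round(4)); P=lambda a,b,z:ray(d,253+a/4,213+b/4,z)
print("cork",P(601,200.5,.046).round(4),"dia",np.linalg.norm(P(516,200,.046)-P(686,200,.046)),"base",np.mean([P(442,58,.018),P(748,38,.018),P(764,345,.018),P(458,363,.018)],axis=0).round(4))
for n,u,v,z in(("glue",373,119,.13),("jar",136,221,.07),("mk1",399,303,.01),("mk2",384,367,.01)):print(n,ray(d,u,v,z).round(3))
c=H.mean(0);e=H[1]-H[0]
for k in(0,1): delta(c[0],c[1],.2,np.arctan2(e[1],e[0])+k*np.pi/2)
E
```

```text
handle [ 0.5657 -0.1526  0.094 ] sides [0.0243 0.0261 0.0238 0.0268] yaw mod90 [75.7 73.7 77.2 74.9]
stand [ 0.5672 -0.1543  0.01  ] sides [0.0978 0.0987 0.0991 0.0984] yaw mod90 [77.1 76.9 76.8 76.1]
disc [[ 0.5664 -0.153   0.024 ]]
cork [ 0.5116 -0.0487  0.046 ] dia 0.07981108360478863 base [ 0.5115 -0.053   0.018 ]
glue [0.766 0.007 0.13 ]
jar [0.602 0.445 0.07 ]
mk1 [ 0.435 -0.043  0.01 ]
mk2 [ 0.313 -0.01   0.01 ]Traceback (most recent call last):
  File "<stdin>", line 12, in <module>
  File "h.py", line 10, in delta
    best=min((( A.inv()*R.from_matrix(np.array([[np.sin(w),np.cos(w),0],[-np.cos(w),np.sin(w),0],[0,0,-1.]]))).as_rotvec() for w in (yaw,yaw+np.pi/2,yaw-np.pi/2,yaw+np.pi)),key=np.linalg.norm)
  File "h.py", line 10, in <genexpr>
    best=min((( A.inv()*R.from_matrix(np.array([[np.sin(w),np.cos(w),0],[-np.cos(w),np.sin(w),0],[0,0,-1.]]))).as_rotvec() for w in (yaw,yaw+np.pi/2,yaw-np.pi/2,yaw+np.pi)),key=np.linalg.norm)
                        ~~~~~~~~~~~~~^^^^^^^^^^^^^^^^^^^^^^^^^^^^^^^^^^^^^^^^^^^^^^^^^^^^^^^^^^^^^^^^^^^^^^^^
  File "scipy/spatial/transform/_rotation.pyx", line 1143, in scipy.spatial.transform._rotation.Rotation.from_matrix
ValueError: Non-positive determinant (left-handed or null coordinate frame) in rotation matrix 0: [[-0.96901256 -0.24701145  0.        ]
 [ 0.24701145 -0.96901256  0.        ]
 [ 0.          0.         -1.        ]].
```

```bash
sed -i 's/\[\[np.sin(w),np.cos(w),0\],\[-np.cos(w),np.sin(w),0\]/[[-np.sin(w),np.cos(w),0],[np.cos(w),np.sin(w),0]/' h.py
python3 - <<'E'
from h import *
d=eyes.get_image("top"); P=lambda a,b,z:ray(d,253+(a-400)/4,213+b/4,z)
print("cork",P(601,200.5,.046).round(4),"dia",np.linalg.norm(P(516,200,.046)-P(686,200,.046)),"base",np.mean([P(442,58,.018),P(748,38,.018),P(764,345,.018),P(458,363,.018)],axis=0).round(4))
print(ray(d,457,233,.01))
delta(.566,-.153,.2,np.radians(76))
E
```

```text
cork [0.5162 0.1392 0.046 ] dia 0.07992346821735309 base [0.5163 0.1395 0.018 ]
[ 0.56740051 -0.15897598  0.01      ]
t 0.2 shift [-517.3  348.8   92. ] turn [ 1.3e-03 -4.0e-04  4.7e-01] tcp [ 0.1399 -0.6089  0.2916] F [ 0.34 -0.12  0.54] M [ 0.015 -0.03  -0.079] q6 -0.259
```

```bash
python3 -m jog '-32.3 21.8 0 0 0 0 1;-32.3 21.8 0 0 0 0 1;-32.3 21.8 0 0 0 0 1;-32.3 21.8 0 0 0 0 1;-32.3 21.8 0 0 0 0 1;-32.3 21.8 0 0 0 0 1;-32.3 21.8 0 0 0 0 1;-32.3 21.8 0 0 0 0 1;-32.3 21.8 0 0 0 0 1;-32.3 21.8 0 0 0 0 1;-32.3 21.8 0 0 0 0 1;-32.3 21.8 0 0 0 0 1'
python3 -m jog '-32.3 21.8 0 0 0 0 1;-32.3 21.8 0 0 0 0 1;-32.3 21.8 0 0 0 0 1;-32.3 21.8 0 0 0 0 1;0 0 20 0 0 0.117 1;0 0 20 0 0 0.117 1;0 0 20 0 0 0.117 1;0 0 20 0 0 0.117 1;0 0 0 0 0 0 1;0 0 0 0 0 0 1'
python3 - <<'E'
from h import *
import cv2
delta(.566,-.153,.123,np.radians(76))
d=eyes.get_image("wrist"); cv2.imwrite("pics/w1.png",d["img"][:,:,::-1])
T=np.array(d["extrinsics"])
for p in([.566,-.153,.094],[.5672,-.1543,.01]):
    c=T[:3,:3].T@(np.array(p)-T[:3,3]); print(d["fx"]*c[0]/c[2]+d["cx"],d["fy"]*c[1]/c[2]+d["cy"])
E
```

```text
clock: 1.2
tcp_pos: [0.46, -0.2656, 0.2924]
orientation: [-0.354, 3.121, -0.0]
ft_force: [0.9, -0.5, -0.9]
gripper_width: 1.002
gripper_force: 0.0
clock: 2.03
tcp_pos: [0.5652, -0.1535, 0.2115]
orientation: [-0.374, -3.117, 0.001]
ft_force: [0.2, -0.5, 0.6]
gripper_width: 1.0
gripper_force: 0.0
t 2.03 shift [-0.9  0.8 88.5] turn [-0.001  -0.0025  0.0054] tcp [ 0.5652 -0.1535  0.2115] F [ 0.16 -0.47  0.55] M [-0.114 -0.063  0.032] q6 -1.821
320.7180421892737 264.4805117767346
318.9585891957787 227.8916500140748
```

View pics/w1.png

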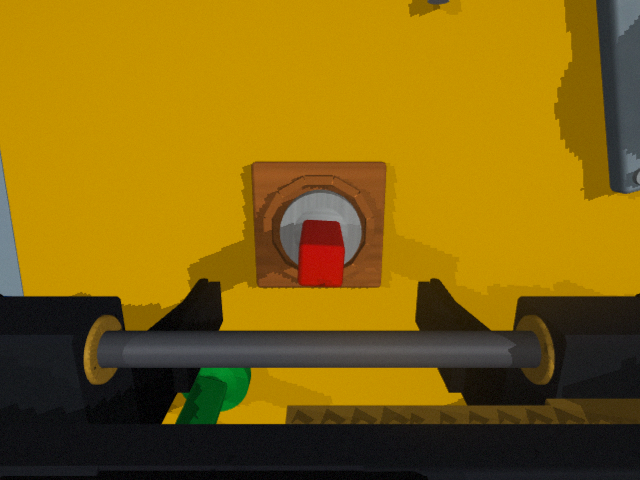

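The wrist view shows the red handle top centred at about (321,267), against a predicted (321,264), and square to the fingers. So I can descend straight down and grip.

```bash
python3 -m jog '0 0 30 0 0 0.005 1;0 0 30 0 0 0 1;0 0 18 0 0 0 1;0 0 10 0 0 0 1;0 0 0 0 0 0 1;0 0 0 0 0 0 0;0 0 0 0 0 0 0;0 0 0 0 0 0 0;0 0 0 0 0 0 0;0 0 0 0 0 0 0;0 0 0 0 0 0 0;0 0 0 0 0 0 0' 50
python3 -m jog '0 0 0 0 0 0 0;0 0 0 0 0 0 0'
python3 - <<'E'
from h import *
delta(.566,-.153,.123,np.radians(76))
E
```

```text
clock: 3.08
tcp_pos: [0.5656, -0.1534, 0.1246]
orientation: [0.387, 3.117, 0.0]
ft_force: [0.2, 0.7, 0.5]
gripper_width: 0.558
gripper_force: 0.0
clock: 3.25
tcp_pos: [0.5655, -0.1535, 0.1243]
orientation: [-0.387, -3.118, 0.0]
ft_force: [0.2, 0.2, -0.0]
gripper_width: 0.403
gripper_force: 0.0
t 3.25 shift [-0.4  0.6  1.3] turn [-0.     -0.0001 -0.0028] tcp [ 0.5655 -0.1535  0.1243] F [ 0.16  0.21 -0.05] M [ 0.003 -0.013 -0.003] q6 -1.829
```

```bash
python3 -m jog '0 0 0 0 0 0 0;0 0 0 0 0 0 0;0 0 0 0 0 0 0;0 0 0 0 0 0 0;0 0 0 0 0 0 0;0 0 0 0 0 0 0' 50
python3 - <<'E'
from h import *
delta(.566,-.153,.124,np.radians(76))
E
```

```text
clock: 3.75
tcp_pos: [0.5655, -0.1534, 0.1242]
orientation: [-0.387, -3.118, -0.0]
ft_force: [-0.2, 0.7, 0.0]
gripper_width: 0.298
gripper_force: 49.4
t 3.75 shift [-0.4  0.5  0.2] turn [ 0.0001 -0.0001 -0.0029] tcp [ 0.5655 -0.1534  0.1242] F [-0.15  0.67  0.01] M [ 0.151  0.007 -0.006] q6 -1.829
```

```bash
python3 -m jog '0 0 -8 0 0 0 0;0 0 -20 0 0 0 0;0 0 -30 0 0 0 0;0 0 -30 0 0 0 0;0 0 -12 0 0 0 0;0 0 0 0 0 0 0;0 0 0 0 0 0 0;0 0 0 0 0 0 0;0 0 0 0 0 0 0;0 0 0 0 0 0 0'
python3 - <<'E'
from h import *
delta(.516,.139,.174,np.radians(76)); print(sensors.observe()["gripper_width"])
E
```

```text
clock: 4.58
tcp_pos: [0.5648, -0.1534, 0.2225]
orientation: [-0.387, -3.114, 0.0]
ft_force: [0.2, -0.9, -1.3]
gripper_width: 0.293
gripper_force: 49.4
t 4.58 shift [118.8 271.6  48.8] turn [-0.0006 -0.0034 -0.003 ] tcp [ 0.5648 -0.1534  0.2225] F [ 0.23 -0.87 -1.27] M [-0.021 -0.048  0.035] q6 -1.829
0.29296853158422836
```

```bash
python3 -m jog '7 16 0 0 0 0 0;14 32 0 0 0 0 0;14 32 0 0 0 0 0;14 32 0 0 0 0 0;14 32 0 0 0 0 0;14 32 0 0 0 0 0;14 32 0 0 0 0 0;14 32 0 0 0 0 0;10 24 10 0 0 0 0;4 8 18 0 0 0 0;0 0 10 0 0 0 0;0 0 0 0 0 0 0'
python3 -m jog '0 0 0 0 0 0 0;0 0 0 0 0 0 0;0 0 0 0 0 0 0'
python3 - <<'E'
from h import *
import cv2
delta(.516,.139,.16,np.radians(76))
s=sensors.observe()
d=eyes.get_image("wrist"); cv2.imwrite("pics/w2.png",d["img"][:,:,::-1])
T=np.array(d["extrinsics"]);c=T[:3,:3].T@(np.array([.516,.139,.046])-T[:3,3]); print(d["fx"]*c[0]/c[2]+d["cx"],d["fy"]*c[1]/c[2]+d["cy"])
d=eyes.get_image("scene"); a=d["img"][150:300,270:430,::-1]; b=cv2.resize(a,(640,600),interpolation=cv2.INTER_CUBIC);cv2.imwrite("pics/s2.png",b)
E
```

```text
clock: 5.58
tcp_pos: [0.5149, 0.139, 0.1831]
orientation: [-0.385, -3.112, 0.007]
ft_force: [-0.3, -0.1, -2.8]
gripper_width: 0.296
gripper_force: 49.4
clock: 5.83
tcp_pos: [0.5174, 0.1387, 0.187]
orientation: [0.389, 3.116, 0.001]
ft_force: [-0.5, -0.3, -2.6]
gripper_width: 0.298
gripper_force: 49.4
t 5.83 shift [ 1.4 -0.1 27. ] turn [ 0.0008  0.0012 -0.0041] tcp [0.5174 0.1387 0.187 ] F [-0.53 -0.29 -2.59] M [-0.043 -0.026  0.058] q6 -2.385
318.9172361917084 247.1736381867681
```

View pics/w2.png

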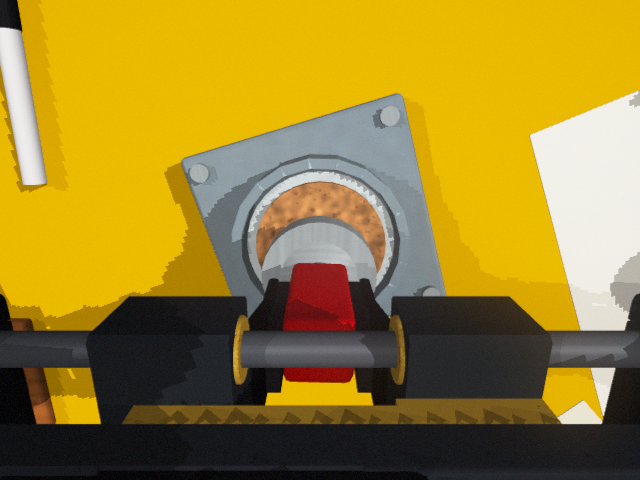

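View pics/s2.png

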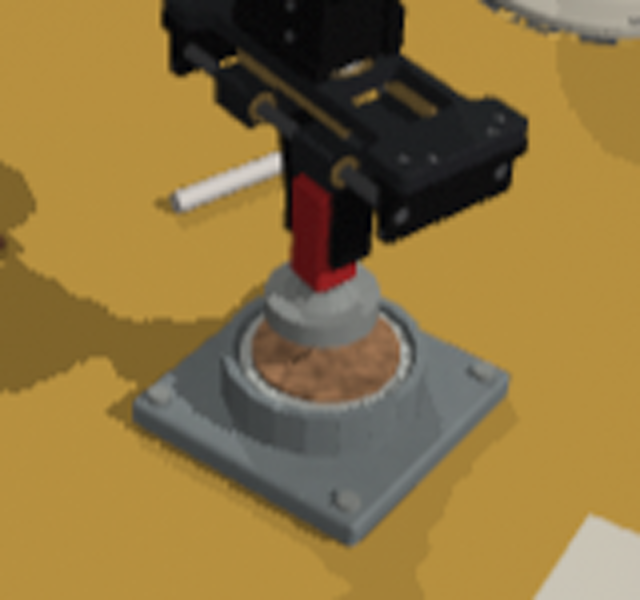

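The wrist view shows the press mouth centred at column 322 or so and the stamp disc at about 320. The scene crop shows the stamp upright over the cork, a little above it. The correction is about 1.4 mm along tool x; I'll go down to just above the cork and then measure the force zero.

```bash
cat >> h.py <<'E'
def avg(n=6,f0=np.zeros(3),m0=np.zeros(3)):
    S=[]
    for _ in range(n): eyes.get_image("top"); S.append(sensors.observe())
    f=[s["ft_force"] for s in S]; m=[s["ft_torque"] for s in S]
    print("t",round(S[-1]["clock"],2),"F",(np.mean(f,0)-f0).round(2),"sd",np.std(f,0).round(2),"M",(np.mean(m,0)-m0).round(3),"tcp",np.mean([s["tcp_pos"] for s in S],0).round(5),"tilt",(R.from_rotvec(S[-1]["orientation"]).apply([0,0,1])[:2]).round(4),"w",S[-1]["gripper_width"].round(3))
E
python3 -m jog '1.4 0 8 0 0 0 0;0 0 10 0 0 0 0;0 0 5 0 0 0 0;0 0 0 0 0 0 0;0 0 0 0 0 0 0;0 0 0 0 0 0 0;0 0 0 0 0 0 0'
python3 -c "from h import *;avg(10)"
```

```text
clock: 6.52
tcp_pos: [0.5156, 0.1399, 0.1635]
orientation: [0.387, 3.117, 0.0]
ft_force: [0.1, -0.2, -2.4]
gripper_width: 0.292
gripper_force: 49.4Traceback (most recent call last):
  File "<string>", line 1, in <module>
    from h import *;avg(10)
                    ~~~^^^^
  File "h.py", line 16, in avg
    print("t",round(S[-1]["clock"],2),"F",(np.mean(f,0)-f0).round(2),"sd",np.std(f,0).round(2),"M",(np.mean(m,0)-m0).round(3),"tcp",np.mean([s["tcp_pos"] for s in S],0).round(5),"tilt",(R.from_rotvec(S[-1]["orientation"]).apply([0,0,1])[:2]).round(4),"w",S[-1]["gripper_width"].round(3))
                                                                                                                                                                                                                                                               ^^^^^^^^^^^^^^^^^^^^^^^^^^^^
AttributeError: 'float' object has no attribute 'round'
```

```bash
sed -i 's/S\[-1\]\["gripper_width"\].round(3)/S[-1]["gripper_width"]/' h.py
python3 -c "from h import *;avg(10)"
python3 -m jog '0 0 2 0 0 0 0;0 0 2 0 0 0 0;0 0 1 0 0 0 0;0 0 1 0 0 0 0;0 0 0 0 0 0 0;0 0 0 0 0 0 0;0 0 0 0 0 0 0'
python3 -c "from h import *;avg(8)"
```

```text
t 7.52 F [-0.05 -0.26 -2.22] sd [0.64 0.28 0.36] M [-0.034 -0.006 -0.015] tcp [0.51536 0.13973 0.16326] tilt [-0. -0.] w 0.29568018700062837
clock: 8.1
tcp_pos: [0.5155, 0.1398, 0.1574]
orientation: [0.387, 3.117, 0.0]
ft_force: [-0.4, 0.7, -1.3]
gripper_width: 0.295
gripper_force: 49.4
t 8.5 F [ 0.04  0.15 -1.2 ] sd [0.34 0.49 0.49] M [-0.    -0.1    0.008] tcp [0.51546 0.13978 0.15737] tilt [0.0003 0.0002] w 0.29569225299816954
```

```bash
cat > a.py <<'E'
from h import *
avg(6,[-.05,-.26,-2.22],[-.034,-.006,-.015])
E
python3 -m jog '0 0 1 0 0 0 0;0 0 1 0 0 0 0;0 0 1 0 0 0 0;0 0 1 0 0 0 0;0 0 0 0 0 0 0;0 0 0 0 0 0 0;0 0 0 0 0 0 0'|grep force
python3 a.py
python3 -m jog '0 0 0.5 0 0 0 0;0 0 0.5 0 0 0 0;0 0 0 0 0 0 0;0 0 0 0 0 0 0;0 0 0 0 0 0 0'|grep force
python3 a.py
```

```text
ft_force: [0.8, 0.4, 0.7]
gripper_force: 49.4
t 9.38 F [0.39 0.22 3.29] sd [0.49 0.54 0.42] M [ 0.067 -0.095  0.01 ] tcp [0.51546 0.13978 0.15336] tilt [0.0003 0.0001] w 0.2958193581651403
ft_force: [-0.7, -0.4, 4.4]
gripper_force: 49.4
t 10.1 F [-0.5   0.63  7.46] sd [0.31 0.55 0.32] M [0.052 0.206 0.03 ] tcp [0.51553 0.1398  0.15259] tilt [0.0006 0.0002] w 0.29324905586067496
```

```bash
python3 -m jog '0 0 0.3 0 0 0 0;0 0 0.2 0 0 0 0;0 0 0 0 0 0 0;0 0 0 0 0 0 0;0 0 0 0 0 0 0'|grep force
python3 a.py
```

```text
ft_force: [-1.0, 0.0, 6.9]
gripper_force: 49.4
t 10.82 F [-0.97  0.49  8.88] sd [0.56 0.31 0.32] M [0.057 0.39  0.024] tcp [0.51556 0.13981 0.15236] tilt [0.0007 0.0001] w 0.29428461668447803
```

The pressure centre sits at the −x edge (My grows with force), so the face needs levelling against the stops. I'll turn slightly about tool y, pivoting at the face, and feel again.

```bash
python3 -m jog '-0.85 0 0 0 0.0075 0 0;-0.85 0 0 0 0.0075 0 0;0 0 0 0 0 0 0;0 0 0 0 0 0 0;0 0 0 0 0 0 0'|grep force
python3 a.py
python3 -m jog '0 0 0.3 0 0 0 0;0 0 0.2 0 0 0 0;0 0 0 0 0 0 0;0 0 0 0 0 0 0;0 0 0 0 0 0 0'|grep ft_force
python3 a.py
```

```text
ft_force: [-1.4, 0.8, 7.3]
gripper_force: 49.4
t 11.53 F [-1.21  0.29  9.61] sd [0.55 0.67 0.35] M [-0.007  0.355  0.019] tcp [0.51721 0.13938 0.1524 ] tilt [-0.0138  0.0038] w 0.29484130738281117
ft_force: [-2.4, 0.5, 8.7]
t 12.25 F [-1.86  0.47 10.96] sd [0.27 0.52 0.53] M [-0.001  0.51  -0.016] tcp [0.51722 0.13939 0.15219] tilt [-0.0137  0.0037] w 0.29922296309488183
```

```bash
python3 -m jog '0.6 0 0 0 0 0 0;0 0 0 0 0 0 0;0 0 0 0 0 0 0;0 0 0 0 0 0 0'|grep ft_force
python3 a.py
python3 - <<'E'
from h import *
import cv2
d=eyes.get_image("scene"); cv2.imwrite("pics/s3.png",cv2.resize(d["img"][190:280,300:400,::-1],(660,594),interpolation=cv2.INTER_CUBIC))
E
```

```text
ft_force: [-1.4, -1.0, 7.7]
t 12.88 F [-0.98 -0.64 10.33] sd [0.41 0.33 0.19] M [-0.3    0.142 -0.003] tcp [0.51702 0.13946 0.15226] tilt [-0.0128  0.0037] w 0.2922275703049841
```

View pics/s3.png

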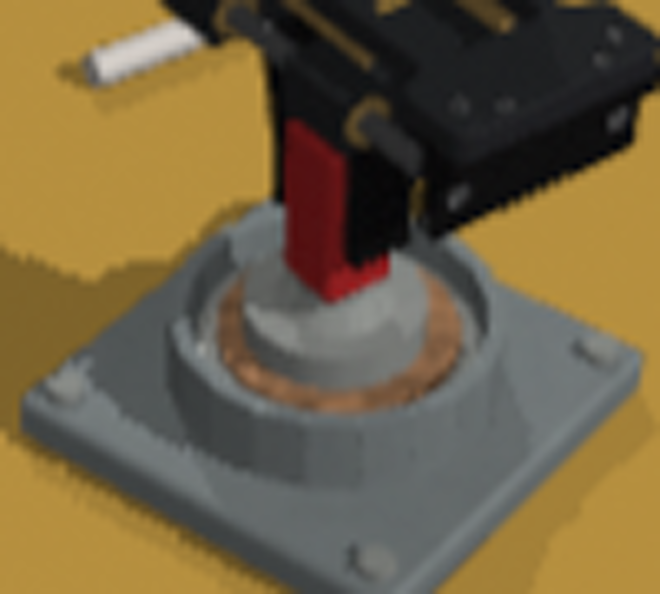

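The crop shows the disc flat on the cork, with the plate evenly sunk inside the rim. The load is near the centre, since most of the moment came from shear. Now I'll raise the force in steps.

```bash
python3 -m jog '0 0 0.4 0 0 0 0;0 0 0.4 0 0 0 0;0 0 0.4 0 0 0 0;0 0 0 0 0 0 0;0 0 0 0 0 0 0;0 0 0 0 0 0 0'|grep ft_force
python3 a.py
```

```text
ft_force: [-1.5, -0.3, 11.3]
t 13.73 F [-1.83 -0.62 13.79] sd [0.62 0.46 0.72] M [-0.352  0.539 -0.005] tcp [0.51707 0.13947 0.15175] tilt [-0.0125  0.0036] w 0.30004982090584853
```

```bash
python3 -m jog '0 0 0.4 0 0 0 0;0 0 0.4 0 0 0 0;0 0 0.4 0 0 0 0;0 0 0 0 0 0 0;0 0 0 0 0 0 0;0 0 0 0 0 0 0'|grep ft_force
python3 a.py
```

```text
ft_force: [-3.1, -0.2, 15.9]
t 14.53 F [-3.2  -0.44 17.64] sd [0.32 0.56 0.44] M [-0.401  0.986  0.006] tcp [0.51713 0.13949 0.15128] tilt [-0.0121  0.0036] w 0.29617751767650363
```

```bash
python3 -m jog '0 0 0 0 0 0 0;0 0 0 0 0 0 0;0 0 0 0 0 0 0;0 0 0 0 0 0 0;0 0 0 0 0 0 0;0 0 0 0 0 0 0;0 0 0 0 0 0 0;0 0 0 0 0 0 0;0 0 0 0 0 0 0;0 0 0 0 0 0 0;0 0 0 0 0 0 0;0 0 0 0 0 0 0'|grep ft_force
python3 -m jog '0 0 0 0 0 0 0;0 0 0 0 0 0 0;0 0 0 0 0 0 0;0 0 0 0 0 0 0;0 0 0 0 0 0 0;0 0 0 0 0 0 0'|grep ft_force
python3 a.py
python3 - <<'E'
from h import *
import cv2
a=eyes.get_image("scene")["img"][170:290,290:410,::-1]; cv2.imwrite("pics/s4.png",cv2.resize(a,(600,600),interpolation=cv2.INTER_CUBIC))
E
```

```text
ft_force: [-3.6, -1.5, 16.2]
ft_force: [-3.9, -0.9, 15.8]
t 16.33 F [-2.97 -0.79 17.51] sd [0.35 0.58 0.55] M [-0.387  0.962  0.011] tcp [0.51713 0.13949 0.15126] tilt [-0.0122  0.0036] w 0.2952822698293321
```

View pics/s4.png

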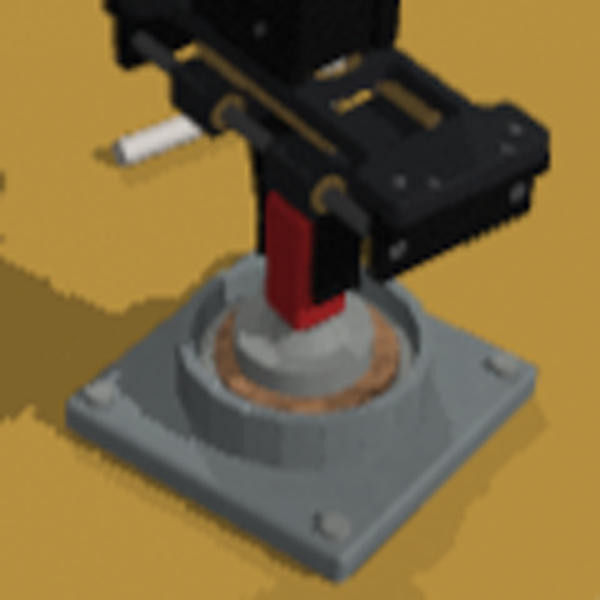

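The plate is sunk evenly below the rim with the stamp square on it, and it has held about 17.5 N for roughly 2 s. Lifting off gently.

```bash
python3 -m jog '0 0 -1 0 0 0 0;0 0 -1 0 0 0 0;0 0 -2 0 0 0 0;0 0 -2 0 0 0 0;0 0 -2 0 0 0 0;0 0 -3 0 0 0 0;0 0 -8 0 0 0 0;0 0 -20 0 0 0 0;0 0 -20 0 0 0 0;0 0 -14 0 0 0 0;0 0 0 0 0 0 0;0 0 0 0 0 0 0'|grep ft_force
python3 -m jog '0 0 0 0 0 0 0;0 0 0 0 0 0 0;0 0 0 0 0 0 0'|grep ft_force
python3 - <<'E'
from h import *
import cv2
avg(5,[-.05,-.26,-2.22],[-.034,-.006,-.015])
delta(.5655,-.1534,.1242,np.radians(76))
print(R.from_rotvec([-0.387,-3.1177,0]).as_matrix()[:2,1])
a=eyes.get_image("scene")["img"][120:290,270:430,::-1]; cv2.imwrite("pics/s5.png",cv2.resize(a,(560,595),interpolation=cv2.INTER_CUBIC))
E
```

```text
ft_force: [-0.6, 0.1, -2.3]
ft_force: [-0.0, -0.0, -2.8]
t 17.88 F [-0.09 -0.1  -0.29] sd [0.25 0.35 0.35] M [ 0.001 -0.066 -0.006] tcp [0.51719 0.13909 0.22112] tilt [-0.0152  0.0033] w 0.2925258267330989
t 17.88 shift [-119.8 -271.8   95.6] turn [-0.0005 -0.0156 -0.0029] tcp [0.5174 0.1392 0.2215] F [-0.6  -0.13 -2.81] M [-0.025 -0.046 -0.026] q6 -2.371
[0.24449273 0.96965113]
```

View pics/s5.png

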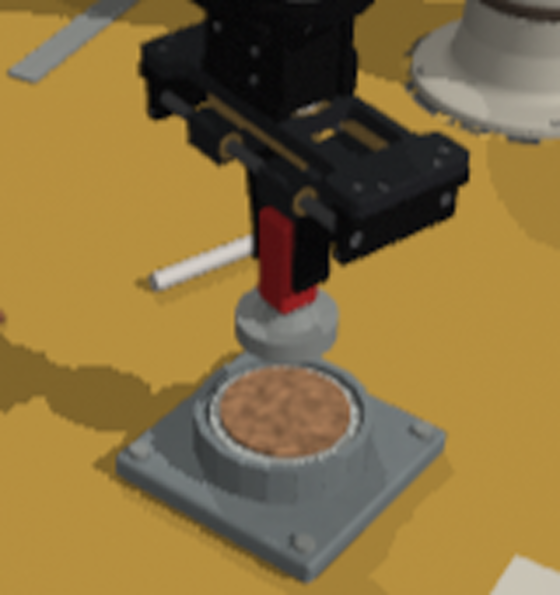

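The plate has sprung back flush with the rim and the stamp hangs straight. Returning above the stand.

```bash
python3 -m jog '0 0 0 0 -0.0156 0 0;-7 -16 0 0 0 0 0;-14 -32 0 0 0 0 0;-14 -32 0 0 0 0 0;-14 -32 0 0 0 0 0;-14 -32 0 0 0 0 0;-14 -32 0 0 0 0 0;-14 -32 0 0 0 0 0;-14 -32 0 0 0 0 0;-9 -21 0 0 0 0 0;-4 -10 0 0 0 0 0;0 0 0 0 0 0 0'|grep ft_force
python3 -m jog '0 0 0 0 0 0 0;0 0 0 0 0 0 0;0 0 0 0 0 0 0'|grep ft_force
python3 -c "
from h import *
avg(5,[-.05,-.26,-2.22]);delta(.5655,-.1534,.1342,np.radians(76))"
```

```text
ft_force: [0.5, 0.6, -2.6]
ft_force: [1.0, 0.7, -3.1]
t 19.43 F [ 0.22 -0.14 -0.37] sd [0.64 0.25 0.53] M [-0.008 -0.014  0.007] tcp [ 0.56558 -0.15147  0.22207] tilt [ 0.0008 -0.0001] w 0.29684987241290095
t 19.43 shift [-0.2 -1.6 87.9] turn [ 0.0001  0.0008 -0.0018] tcp [ 0.5656 -0.1518  0.2221] F [-0.95 -0.56 -2.86] M [-0.032  0.028 -0.003] q6 -1.831
```

```bash
python3 -m jog '-0.2 -1.7 15 0 0 0 0;0 0 30 0 0 0 0;0 0 25 0 0 0 0;0 0 13 0 0 0 0;0 0 5 0 0 0 0;0 0 0 0 0 0 0;0 0 0 0 0 0 0;0 0 0 0 0 0 0;0 0 0 0 0 0 0'|grep ft_force
python3 -c "
from h import *
import cv2
avg(6,[-.05,-.26,-2.22]);delta(.5655,-.1534,.1262,np.radians(76))
d=eyes.get_image('scene');cv2.imwrite('pics/s6.png',cv2.resize(d['img'][140:240,190:300,::-1],(660,600),interpolation=cv2.INTER_CUBIC))"
```

```text
ft_force: [-0.4, -0.2, -2.2]
t 20.48 F [0.33 0.18 0.06] sd [0.58 0.58 0.24] M [-0.031  0.001  0.012] tcp [ 0.56568 -0.15415  0.13472] tilt [ 0.0011 -0.0002] w 0.29265563569728126
t 20.48 shift [0.1 0.7 8.1] turn [ 0.0001  0.0011 -0.0029] tcp [ 0.5654 -0.1542  0.1343] F [ 0.78 -0.46 -2.22] M [-0.017 -0.026  0.002] q6 -1.828
```

View pics/s6.png

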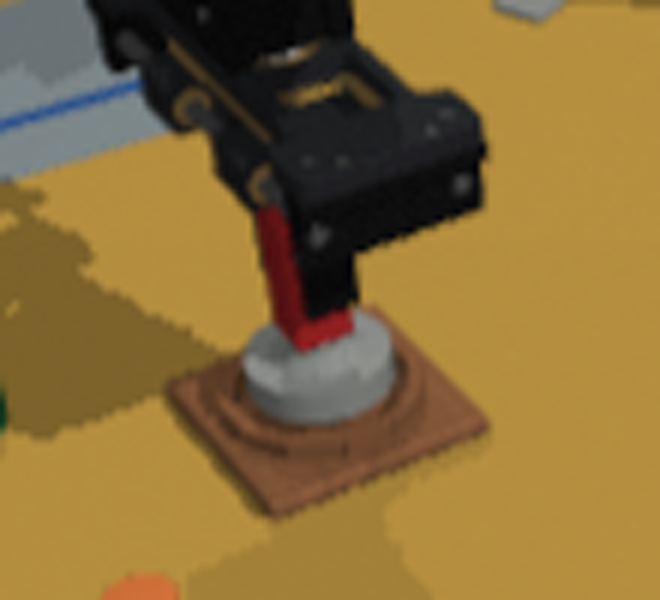

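The stamp is upright and sits concentric above the ring. Lowering gently in small steps while feeling for the seat.

```bash
python3 -m jog '0 0.6 2 0 0 0 0;0 0 2 0 0 0 0;0 0 2 0 0 0 0;0 0 2 0 0 0 0;0 0 1 0 0 0 0;0 0 0 0 0 0 0;0 0 0 0 0 0 0;0 0 0 0 0 0 0;0 0 0 0 0 0 0'|grep ft_force
python3 -c "
from h import *
avg(6,[-.05,-.26,-2.22])"
python3 -m jog '0 0 0.5 0 0 0 0;0 0 0.5 0 0 0 0;0 0 0 0 0 0 0;0 0 0 0 0 0 0;0 0 0 0 0 0 0'|grep ft_force
python3 -c "
from h import *
avg(6,[-.05,-.26,-2.22])"
```

```text
ft_force: [-0.1, -1.0, -2.3]
t 21.58 F [ 0.07  0.38 -0.67] sd [0.29 0.41 0.45] M [-0.023 -0.023 -0.007] tcp [ 0.56555 -0.15356  0.125  ] tilt [ 0.0007 -0.0001] w 0.2958452172757679
ft_force: [-0.3, 1.2, 0.5]
t 22.3 F [-0.36  0.76  3.34] sd [0.75 0.48 0.94] M [0.079 0.195 0.012] tcp [ 0.56562 -0.15357  0.12416] tilt [ 0.0009 -0.0002] w 0.29420377318883995
```

Seated with about 3 N. Release and retreat.

```bash
python3 -m jog '0 0 0 0 0 0 0.35;0 0 0 0 0 0 0.45;0 0 0 0 0 0 0.6;0 0 0 0 0 0 0.8;0 0 0 0 0 0 1;0 0 0 0 0 0 1;0 0 0 0 0 0 1;0 0 0 0 0 0 1;0 0 0 0 0 0 1;0 0 0 0 0 0 1;0 0 0 0 0 0 1;0 0 0 0 0 0 1'|tail -3
python3 -m jog '0 0 0 0 0 0 1;0 0 -5 0 0 0 1;0 0 -15 0 0 0 1;0 0 -25 0 0 0 1;0 0 -30 0 0 0 1;0 0 -30 0 0 0 1;0 0 -15 0 0 0 1;0 0 0 0 0 0 1;0 0 0 0 0 0 1;0 0 0 0 0 0 1'
python3 - <<'E'
from h import *
import cv2
d=eyes.get_image('wrist');T=np.array(d["extrinsics"])
for p in([.5658,-.1532,.094],[.567,-.154,.01]):
    c=T[:3,:3].T@(np.array(p)-T[:3,3]); print(d["fx"]*c[0]/c[2]+d["cx"],d["fy"]*c[1]/c[2]+d["cy"])
a=d['img'][100:340,160:480,::-1];b=eyes.get_image('scene')['img'][150:300,200:400,::-1]
cv2.imwrite('pics/end.png',np.vstack([cv2.resize(a,(400,300)),cv2.resize(b,(400,300))]))
E
```

```text
ft_force: [-0.6, 1.2, -0.4]
gripper_width: 0.986
gripper_force: 0.0
clock: 24.13
tcp_pos: [0.5648, -0.1534, 0.2431]
orientation: [-0.388, -3.117, -0.0]
ft_force: [-0.0, 0.5, -1.1]
gripper_width: 0.999
gripper_force: 0.0
319.87206776747496 247.18844428360492
318.9548618828908 217.7922958380126
```

View pics/end.png

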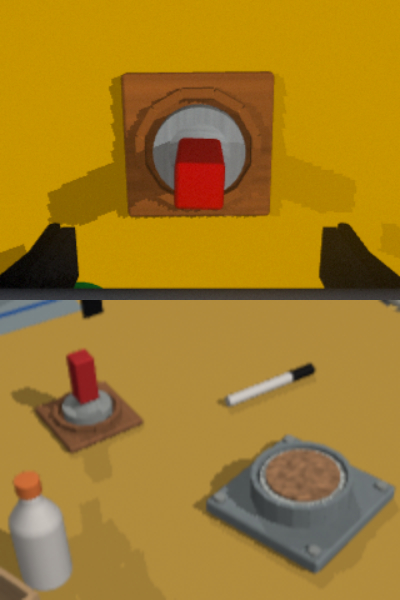

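The stamp stands upright and centred in the ring, the plate is flush with the rim, and the fingers are clear. Handing in.

```bash
python3 -c "
from bench import close_job
print(close_job())"
```

```text
the job is handed in; nothing more can be done
None
```

I pressed the stamp level on the cork at about 17.5 N for roughly 2 s, and the plate sprang back flush. The stamp is back upright in its stand, released with the arm clear, and the job was handed in at about 24 s; no verdict came back.

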